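# Weed out the binding filter wheel

## Robot

A 7-joint arm with a two-finger parallel gripper is mounted at the origin on the work surface. World frame = base frame: x ahead of the robot, y to its left, z up, the work surface at z = 0. Lengths are in mm, angles in rad, forces in N, time in s.
With the tool pointing down it reaches from about 400 to 875 mm from the base axis. Payload 4.4 kg.
Tool frame: the origin (TCP) lies at the very end of the fingers, on their centre line; the grasp point (between the pads) lies ctrl.grip_depth behind it (ctrl.grip_depth is the distance from the TCP to the grasp point, in mm); y points along the fingers, x is the direction in which the jaws open and shut, and the axes are right-handed (so a half turn about y gives the same grasp; the last joint's range is limited). The gripper opens to 85 mm and grips with 20 to 120 N. Pads are 22 mm wide; open, the fingers measure 114 mm over their backs; the gripper's body (76 mm by 85 mm) begins 54 mm behind the grasp point. The pads swing forward as they close: fully open they stand 13 mm farther back than shut.
Start: joints at [-1.391, 0.628, 0.038, 1.517, -0.027, 0.996, -0.02], TCP at [158.141, 630.483, 231.313] pointing down, gripper open.
Joint ranges: [-3.06, 3.06], [-0.37, 2.12], [-1.25, 1.32], [0.18, 2.47], [-1.1, 4.24], [0.23, 1.98], [-2.94, 2.94]. Speed limits (rad/s): [2.57, 2.57, 3.14, 3.14, 3.14, 3.14, 3.14].

## Interface

Orientations are given as [roll, pitch, yaw] about the fixed x, y, z axes, in that order (R = Rz(yaw) Ry(pitch) Rx(roll)).
In Python, from cell import ctrl gives the robot as it stands.
- The arm moves only by the tool apply_moves, never from a script. Its argument "motion" is a list of rows, each a list of 5 numbers: the shift along the tool's x, y, z in cm, then the turn about the tool's y in rad, then the finger opening in cm, from 0 to 8.54. In form: [[tx, ty, tz, roll, hand], ...]. A call has 1 to 20 rows; each row is the pose to reach, as a shift and turn from the pose commanded when the call began, along the tool's axes at that moment; what a row does not reach only later rows make up. A row lasts 1/8 s, in which the tool goes at most 62.5 mm and 10.7 degrees, less where a joint would pass 70% of its speed; a pose out of reach is approached as far as the arm can. A call with a gripper value outside its range is refused whole. The fingers move at their own pace and stop on an object; the grip force is fixed at half the most. Time passes only in rows, so rows that repeat a pose let the fingers close. It gives the time, the measured TCP pose, the force and the opening at its end, in the units of the state.
- ctrl.read_state(): the state, without advancing time (a new reading comes with each control period).
- ctrl.get_image(name): name is "scene" or "top"; returns a dict with "image" (420x560x3 uint8, red, green, blue), "vfov" (degrees; the focal length in pixels is half the picture's height over the tangent of half this angle, whatever the lens; pixels are square), "cx", "cy" (the principal point, pixels), "extrinsics" (4x4, takes a point from world to camera coordinates). Camera axes: x right, y up, looking along -z (the intrinsics and any distortion apply to the point x, -y, -z); pixel columns grow to the right and rows downward; lengths in mm; the calibration is good to about 2 mm. A picture is of the moment at which its call begins. There is no depth.
- ctrl.finish_job(): hands the job in, once; it reports no verdict.
Trained networks look in a picture, given as the dict that the camera call returned (one of the last four; its "shot" number tells which), for a name from the list of things; names that differ only in an ending like _2 or _b are one class to them, and where a whole thing is asked for, a point or a joint stands for the part that bears it (a point fixed in the world has none). Each returns a list of dicts, best first, with "confidence" (0 to 1); they miss things now and then, are a little off and sometimes report something else, mostly with a low value. They report only what shows in the picture. A call takes as long as a camera call.
- ctrl.search_frame(picture, query): "location" ([x, y, z] in mm, in world coordinates, good to about 4 mm: the middle of the surface that is visible of it).
- ctrl.mark_of(picture, query): "location" ([x, y, z] in mm, in world coordinates, good to about 4 mm: a listed point, or the origin of a listed thing).
The state is a dict: "clock": time; "qpos": joint angles; "qd": joint speeds; "tau": joint torques, N m; "eef_pos": TCP position; "tool_rot": TCP orientation; "force": force on the tool from outside, world axes, zero at the start; "torque": the same for the moment, N m; "width": finger opening in mm.
Only numpy, scipy, OpenCV 4.12 (cv2) and the standard library are available. Lean on these libraries where they do the work, as an engineer would, in place of code of your own. Each camera call takes 0.05 s, during which the arm holds its last target.

## Task

Spin each of the three filter wheels in the grey rack by pushing its orange peg round: send the two good ones, which run freely and coast, at least half a turn from where they stood; the third binds, stiffening as it turns, so a quarter turn is enough to tell. After trying all three, lift the unit that binds by its post and set it down upright on the floor of the red repair tray without dropping it, leaving the two good units seated in the rack and the lens, the bottle and the slide box undisturbed.

Things in the scene. Friction and masses are not known exactly. Their poses are not given: they have to be found in the camera images.
- unit_a: one of three look-alike filter-wheel units (about 0.6 kg): white housing 70 x 70 x 22 mm; fixed upright aluminium post at its centre, 22 mm diameter, top 68 mm above the underside, to lift it by; black wheel turning about the post, 88 mm diameter, faces 24 and 32 mm above the underside, six coloured windows, one orange peg. Any of the three may be the one that binds. Origin: centre of underside; z up
- wheel_a (a joint): angle of the wheel of unit_a, rad, counter-clockwise from above, counted on over full turns, no stops. 0: peg along the unit's +x; starts within 0.3 of 0. A good wheel turns at under 0.3 N on its peg and coasts on after a push; the binding one takes 2 N to start, stiffens to 4 N at a quarter turn, stops dead, and never rests beyond 1.6 either way
- peg_a (a point): top of the orange push peg on the wheel of unit_a: 9 mm in diameter, 36 mm from the post's axis, standing 12 mm above the wheel's upper face (top 44 mm above the housing's underside)
- unit_b: one of three look-alike filter-wheel units (about 0.6 kg): white housing 70 x 70 x 22 mm; fixed upright aluminium post at its centre, 22 mm diameter, top 68 mm above the underside, to lift it by; black wheel turning about the post, 88 mm diameter, faces 24 and 32 mm above the underside, six coloured windows, one orange peg. Any of the three may be the one that binds. Origin: centre of underside; z up
- wheel_b (a joint): angle of the wheel of unit_b, rad, counter-clockwise from above, counted on over full turns, no stops. 0: peg along the unit's +x; starts within 0.3 of 0. A good wheel turns at under 0.3 N on its peg and coasts on after a push; the binding one takes 2 N to start, stiffens to 4 N at a quarter turn, stops dead, and never rests beyond 1.6 either way
- peg_b (a point): top of the orange push peg on the wheel of unit_b: 9 mm in diameter, 36 mm from the post's axis, standing 12 mm above the wheel's upper face (top 44 mm above the housing's underside)
- unit_c: one of three look-alike filter-wheel units (about 0.6 kg): white housing 70 x 70 x 22 mm; fixed upright aluminium post at its centre, 22 mm diameter, top 68 mm above the underside, to lift it by; black wheel turning about the post, 88 mm diameter, faces 24 and 32 mm above the underside, six coloured windows, one orange peg. Any of the three may be the one that binds. Origin: centre of underside; z up
- wheel_c (a joint): angle of the wheel of unit_c, rad, counter-clockwise from above, counted on over full turns, no stops. 0: peg along the unit's +x; starts within 0.3 of 0. A good wheel turns at under 0.3 N on its peg and coasts on after a push; the binding one takes 2 N to start, stiffens to 4 N at a quarter turn, stops dead, and never rests beyond 1.6 either way
- peg_c (a point): top of the orange push peg on the wheel of unit_c: 9 mm in diameter, 36 mm from the post's axis, standing 12 mm above the wheel's upper face (top 44 mm above the housing's underside)
- rack: grey rack fixed to the bench, 116 x 360 mm, three square pockets in a row along its y at -115, 0 and +115 mm, each 74 mm wide inside with a unit sitting in it square to the rack; pocket floors 6 mm above the bench, rims 18 mm above the bench. Origin: centre of the underside
- tray: red repair tray, open on top, fixed to the bench: 160 x 160 mm outside, walls 5 mm thick and 26 mm high, floor 5 mm thick. Origin: centre of the underside
- lens: bystander: steel microscope objective standing on its thread end, 34 mm in diameter, 60 mm tall. Origin: centre of the underside
- bottle: bystander: small amber bottle, 40 mm in diameter, 85 mm tall, black cap. Origin: centre of the underside
- slidebox: bystander: blue box of slides, 60 x 100 x 32 mm. Origin: centre of the underside

How it is judged:
By the outcome, as a careful person would: the job done as asked, in the order asked, and still so for the second after the job is handed in, with the robot touching nothing.
It also fails if it takes over 56 s, if anything falls off the work surface, if the arm or the gripper's body presses on something with over 40 N, if the wrist force passes 120 N, or if a joint passes its speed limit or range.

## Working session

There is one attempt and no reset: what is moved stays moved. The work goes in short steps, Python scripts to look and compute and a tool call to move; the robot and the scene stay as the last step left them, time stands still between calls to the robot, and variables do not carry over. Pictures are saved under pics/ and viewed, and the job is handed in when it is done.

Besides the shell and the picture viewer there is one more tool, called after ">>>" as name([rows], argument=value, ...), one row to a line, values as JSON. apply_moves: Moves the arm, as the interface text tells. Its arguments: {"type":"object","properties":{"motion":{"type":"array","items":{"type":"array","items":{"type":"number"}}}},"required":["motion"]}

```bash
ls; mkdir -p pics
python3 - <<'E'
from cell import ctrl
import cv2
s=ctrl.read_state()
for k,v in s.items(): print(k,v)
print(ctrl.grip_depth)
for n in ["scene","top"]:
    p=ctrl.get_image(n)
    cv2.imwrite(f"pics/{n}0.png",p["image"][:,:,::-1])
    print(n,p["vfov"],p["cx"],p["cy"],p["extrinsics"],[k for k in p])
    for q in ["unit_a","peg_a","rack","tray","lens","bottle","slidebox"]:
        print(q,[(r["confidence"],[round(float(x)) for x in r["location"]]) for r in ctrl.mark_of(p,q)])
E
```

```text
pics
clock 0.0
qpos [-1.39083098  0.62933763  0.0384602   1.51838474 -0.02698494  0.99631755
 -0.0199854 ]
qd [-0.00062215  0.00040862  0.00156614 -0.00151411 -0.00071052  0.00067611
  0.00096612]
tau [-1.59402844e-04 -5.63401330e+01  1.22625522e+00 -1.93434638e+01
  1.09899830e-02  1.08120116e-02 -3.22225937e-06]
eef_pos [157.97554812 629.85067737 230.3895997 ]
tool_rot [-1.5708452   0.00192814  1.3250386 ]
force [ 1.2120563   0.2333765  -1.13001805]
torque [ 0.02831075 -0.03078253 -0.00358654]
width 85.50943651378812
18.700000000000003
scene 47.631254869465124 280.7877006830776 210.27561667852035 [[-3.19345789e-01  9.47574204e-01  1.10179262e-02  1.78112808e+02]
 [-6.22942644e-01 -2.18673615e-01  7.51082094e-01  3.27370275e+02]
 [ 7.14115348e-01  2.32991368e-01  6.60116878e-01 -1.46927690e+03]
 [ 0.00000000e+00  0.00000000e+00  0.00000000e+00  1.00000000e+00]] ['image', 'vfov', 'cx', 'cy', 'extrinsics', 'shot']
unit_a [(0.84, [477, 31, 4]), (0.74, [472, -83, 6]), (0.64, [470, -196, 8]), (0.45, [511, 26, 50])]
peg_a [(0.86, [513, 23, 49]), (0.79, [510, -193, 54]), (0.65, [510, -82, 
[... 170 characters left out ...]
03257947496 275.0570057173013 207.90664394768777 [[ 5.78591129e-03 -9.99951365e-01  7.98689986e-03 -1.33838070e+01]
 [ 9.91786198e-01  6.75886683e-03  1.27728051e-01 -6.05000125e+02]
 [-1.27775821e-01  7.18227387e-03  9.91777069e-01 -9.55717727e+02]
 [ 0.00000000e+00  0.00000000e+00  0.00000000e+00  1.00000000e+00]] ['image', 'vfov', 'cx', 'cy', 'extrinsics', 'shot']
unit_a [(0.78, [476, -84, 4]), (0.61, [470, 34, 0]), (0.55, [469, -198, 9])]
peg_a [(0.9, [514, 28, 50]), (0.8, [511, -192, 51]), (0.56, [512, -81, 53])]
rack [(0.3, [506, -188, 49])]
tray [(0.64, [576, 211, -3])]
lens [(0.24, [467, -197, 7])]
bottle [(0.9, [744, 31, 1]), (0.72, [470, -199, 9])]
slidebox [(0.67, [736, -110, 1])]
```

View pics/scene0.png

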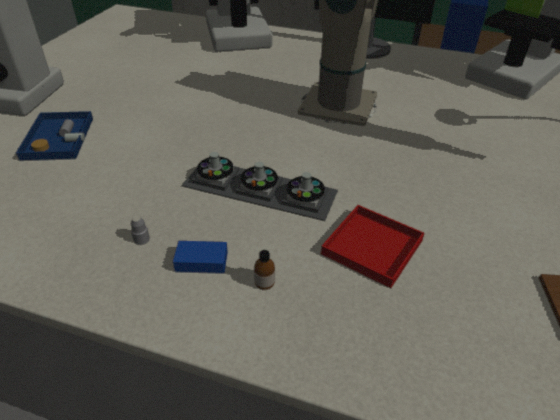

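View pics/top0.png

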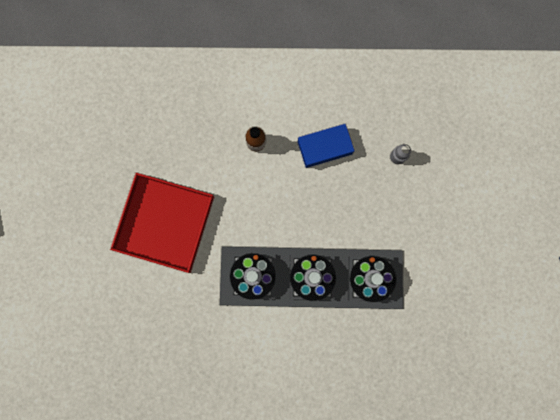

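```bash
cat > h.py <<'E'
import numpy as np, cv2
def P(p):
    f=p["image"].shape[0]/2/np.tan(np.radians(p["vfov"]/2))
    K=np.array([[f,0,p["cx"]],[0,f,p["cy"]],[0,0,1]])
    E=np.diag([1,-1,-1,1.])@np.array(p["extrinsics"])
    return K@E[:3]
def proj(p,X):
    u=P(p)@np.append(X,1); return u[:2]/u[2]
def ray_z(p,uv,z):
    M=P(p); A=np.column_stack([M[:,0],M[:,1],-np.array([uv[0],uv[1],1])])
    return np.linalg.solve(A,-(M[:,2]*z+M[:,3]))[:2]
def tri(p1,u1,p2,u2):
    X=cv2.triangulatePoints(P(p1),P(p2),np.array(u1,float).reshape(2,1),np.array(u2,float).reshape(2,1)).ravel()
    return X[:3]/X[3]
def orange(p,lo=(3,150,110),hi=(16,255,255)):
    hsv=cv2.cvtColor(p["image"],cv2.COLOR_RGB2HSV)
    m=cv2.inRange(hsv,lo,hi)
    n,l,s,c=cv2.connectedComponentsWithStats(m)
    return [(c[i].round(1).tolist(),int(s[i,4])) for i in range(1,n) if s[i,4]>=3]
E
python3 - <<'E'
from cell import ctrl
from h import *
p=ctrl.get_image("scene");t=ctrl.get_image("top")
for n,q,(x0,x1,y0,y1) in [("s",p,(180,345,140,220)),("t",t,(215,410,240,315))]:
    c=q["image"][y0:y1,x0:x1]; cv2.imwrite(f"pics/{n}z.png",cv2.resize(c,None,fx=4,fy=4,interpolation=cv2.INTER_CUBIC)[:,:,::-1])
    print(n,orange(q))
    for X in [(472,-82)]:
        for dy in (115,0,-115): print(proj(q,[X[0],X[1]+dy,74]).round(1),proj(q,[510,X[1]+dy,50]).round(1))
E
```

```text
s [([354.7, 236.7], 3), ([403.2, 237.5], 4), ([375.7, 240.0], 3), ([359.8, 244.0], 4), ([345.0, 245.3], 3), ([393.0, 248.0], 3), ([354.4, 251.2], 5), ([380.8, 254.0], 4), ([397.0, 252.7], 3), ([391.8, 259.0], 4), ([373.3, 264.0], 3)]
[307.1 174.1] [301.8 192.4]
[259.4 164.2] [253.8 181.9]
[214.  154.7] [208.1 171.8]
t [([255.4, 257.0], 17), ([313.4, 258.0], 17), ([371.9, 259.4], 17)]
[251.5 277.5] [252.2 257. ]
[314.4 277.8] [313.2 257.4]
[377.1 278.2] [374.1 257.8]
```

View pics/sz.png

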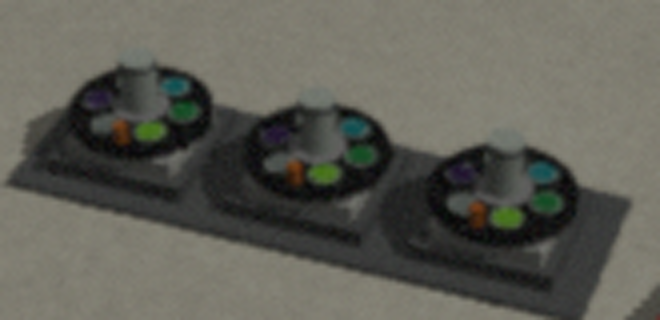

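View pics/tz.png

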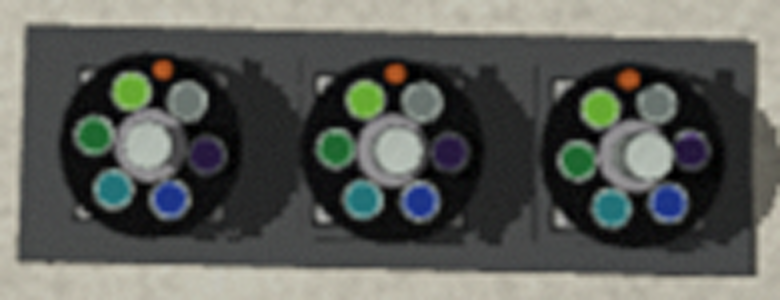

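Run:
```python
from cell import ctrl
from h import *
p=ctrl.get_image("scene");t=ctrl.get_image("top")
o=-0.4
S=[(306.8,174.3),(259,164),(214.5,154.3)];T=[(252.3,276.8),(314.8,277.8),(377.8,279)]
SP=[(299.8,191.3),(254,180.8),(210.3,170.8)];TP=[(255.4,257),(313.4,258),(371.9,259.4)]
for i in range(3):
    a=tri(p,np.add(S[i],o),t,np.add(T[i],o)); b=tri(p,np.add(SP[i],o),t,TP[i])
    print("post",a.round(1),ray_z(t,np.add(T[i],o),74).round(1),"peg",b.round(1),ray_z(t,TP[i],50).round(1))
# rack corners and tray via top
hsv=cv2.cvtColor(t["image"],cv2.COLOR_RGB2HSV)
m=cv2.inRange(hsv,(0,170,60),(4,255,255))|cv2.inRange(hsv,(174,170,60),(180,255,255))
c=max(cv2.findContours(m,0,2)[0],key=cv2.contourArea); r=cv2.minAreaRect(c); print(r)
bx=cv2.boxPoints(r); W=np.array([ray_z(t,b,26) for b in bx]); print(W.round(0),W.mean(0))
hs=cv2.cvtColor(p["image"],cv2.COLOR_RGB2HSV)
# rack corners top crop px
for u in [(215+28/4,240+26/4),(215+757/4,240+41/4),(215+756/4,240+273/4),(215+20/4,240+261/4)]: print(ray_z(t,u,18).round(0),end=" ")
```

```text
post [474.   32.1  75.8] [473.9  32.3] peg [510.   27.1  52.7] [510.1  27. ]
post [473.  -82.6  76.1] [472.8 -82.1] peg [508.9 -82.4  53.3] [508.9 -82.3]
post [ 471.2 -197.1   75.7] [ 471.3 -197.5] peg [ 507.  -192.7   53.1] [ 506.9 -192.8]
((161.96128845214844, 222.14303588867188), (81.3302993774414, 83.44884490966797), 18.152706146240234)
[[524. 308.]
 [680. 264.]
 [631. 111.]
 [477. 158.]] [578.15873658 210.07223783]
[531.  93.] [ 526. -263.] [ 415. -259.] [418.  95.]
```

```bash
cat > plan.py <<'E'
import numpy as np
def rows(cmd, targets, hand=0):
    """cmd=(x,y,z,yaw) commanded; targets list of (x,y,z,yaw)"""
    x,y,z,w=cmd; c,s=np.cos(w),np.sin(w); out=[]
    for X,Y,Z,W in targets:
        d=np.array([X-x,Y-y])
        out.append([round((c*d[0]+s*d[1])/10,2),round((z-Z)/10,2),round((-s*d[0]+c*d[1])/10,2),round(w-W,2),hand])
    return out
def after(cmd,row):
    x,y,z,w=cmd; c,s=np.cos(w),np.sin(w); tx,ty,tz=[10*v for v in row[:3]]
    return (round(x+c*tx-s*tz,1),round(y+s*tx+c*tz,1),round(z-ty,1),round(w-row[3],3))
def arc(post,phis,rho,z,yaws):
    return [(post[0]+rho*np.cos(f),post[1]+rho*np.sin(f),z,w) for f,w in zip(phis,yaws)]
A=(474,32.2);B=(472.9,-82.3);C=(471.2,-197.3)
E
python3 - <<'E'
from plan import *
cmd=(158.1,630.5,231.3,1.325)
t=arc(A,[-1.0],36,110,[0.57])
r=rows(cmd,t); print(t,r, after(cmd,r[0]))
E
```

```text
[(np.float64(493.45088301125304), np.float64(1.9070445469157278), 110, 0.57)] [[np.float64(-52.81), 12.13, np.float64(-47.82), 0.76, 0]] (np.float64(493.4), np.float64(1.9), 110.0, 0.565)
```

>>> apply_moves([
  [-52.8,10,-47.8,0.76,0],
  [-52.8,10,-47.8,0.76,0],
  [-52.8,10,-47.8,0.76,0],
  [-52.8,10,-47.8,0.76,0],
  [-52.8,10,-47.8,0.76,0],
  [-52.8,10,-47.8,0.76,0],
  [-52.8,10,-47.8,0.76,0],
  [-52.8,10,-47.8,0.76,0],
  [-52.8,10,-47.8,0.76,0],
  [-52.8,10,-47.8,0.76,0],
  [-52.8,10,-47.8,0.76,0],
  [-52.8,10,-47.8,0.76,0],
  [-52.8,12.1,-47.8,0.76,0],
  [-52.8,12.1,-47.8,0.76,0],
  [-52.8,12.1,-47.8,0.76,0],
])

```text
clock: 2.88
eef_pos: [493.4, 2.6, 110.7]
tool_rot: [-1.571, -0.0, 0.566]
force: [0.2, -0.3, 0.4]
width: -0.1
```

```bash
cat > look.py <<'E'
import sys
from cell import ctrl
from h import *
tag=sys.argv[1]
p=ctrl.get_image("scene");t=ctrl.get_image("top")
a=cv2.resize(p["image"][120:280,160:430],(800,474),interpolation=cv2.INTER_CUBIC)
b=cv2.resize(t["image"][150:320,100:420],(800,425),interpolation=cv2.INTER_CUBIC)
cv2.imwrite(f"pics/{tag}s.png",a[:,:,::-1]);cv2.imwrite(f"pics/{tag}t.png",b[:,:,::-1])
for c,n in orange(t): print("top orange",c,n,ray_z(t,c,50).round(1))
s=ctrl.read_state(); print(s["clock"],s["eef_pos"].round(1),s["tool_rot"].round(3),np.round(s["force"],1),s["width"],np.round(s["qpos"],2))
print("tip top px",proj(t,s["eef_pos"]).round(1),"scene",proj(p,s["eef_pos"]).round(1))
E
python3 look.py l1
python3 - <<'E'
from plan import *
cmd=(493.4,1.9,110,0.565)
ph=np.concatenate([[-1,-1],np.arange(-0.85,0.66,0.15)])
t=arc(A,ph,36,42,ph+1.57); 
for r in rows(cmd,t): print([float(v) for v in r])
E
```

```text
top orange [313.3, 257.5] 12 [509.8 -82.2]
2.975 [493.7   2.7 111. ] [-1.571e+00 -1.000e-03  5.660e-01] [-0.4  0.3  0.5] 0.07344590021855008 [-0.15  0.6   0.13  2.06 -0.16  0.49  0.67]
tip top px [268.1 265.3] scene [291.8 163.5]
[0.0, 6.8, -0.0, -0.01, 0.0]
[0.0, 6.8, -0.0, -0.01, 0.0]
[0.54, 6.8, 0.04, -0.16, 0.0]
[1.07, 6.8, 0.16, -0.31, 0.0]
[1.57, 6.8, 0.37, -0.46, 0.0]
[2.03, 6.8, 0.64, -0.61, 0.0]
[2.45, 6.8, 0.98, -0.76, 0.0]
[2.82, 6.8, 1.38, -0.91, 0.0]
[3.12, 6.8, 1.82, -1.06, 0.0]
[3.35, 6.8, 2.31, -1.21, 0.0]
[3.5, 6.8, 2.83, -1.36, 0.0]
[3.58, 6.8, 3.36, -1.51, 0.0]
[3.57, 6.8, 3.9, -1.66, 0.0]
```

View pics/l1s.png

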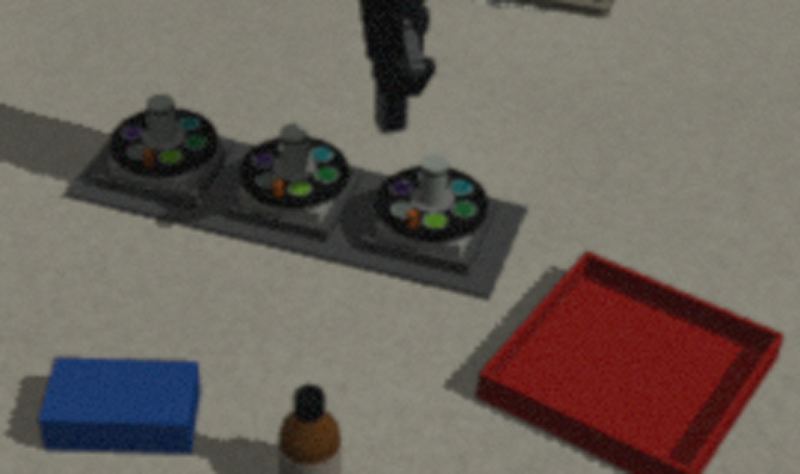

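View pics/l1t.png

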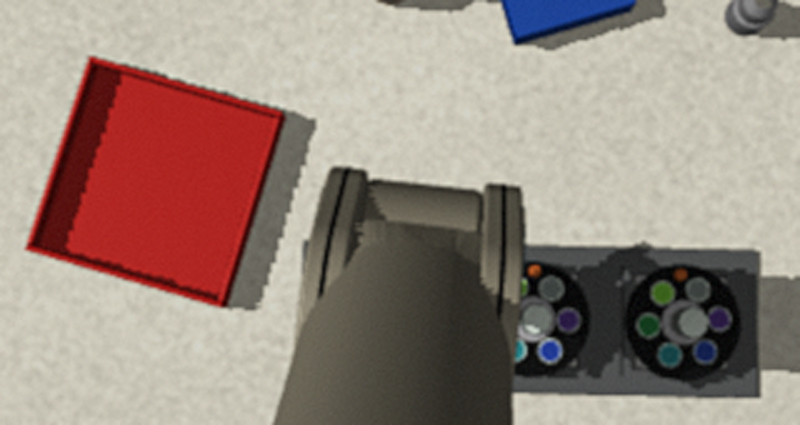

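>>> apply_moves([
  [0,4,0,0,0],
  [0,6.8,0,0,0],
  [0,6.8,0,0,0],
  [0.54,6.8,0.04,-0.16,0],
  [1.07,6.8,0.16,-0.31,0],
  [1.57,6.8,0.37,-0.46,0],
  [2.03,6.8,0.64,-0.61,0],
  [2.45,6.8,0.98,-0.76,0],
  [2.82,6.8,1.38,-0.91,0],
  [3.12,6.8,1.82,-1.06,0],
  [3.35,6.8,2.31,-1.21,0],
  [3.5,6.8,2.83,-1.36,0],
  [3.58,6.8,3.36,-1.51,0],
])

```text
clock: 4.6
eef_pos: [506.7, 49.5, 44.1]
tool_rot: [-1.573, 0.003, 2.08]
force: [-0.8, 0.3, 0.9]
width: 0.2
```

```bash
python3 look.py l2
```

```text
top orange [180.0, 238.0] 3 [545.  169.9]
4.7 [506.4  50.   43.9] [-1.573e+00  1.000e-03  2.077e+00] [0.1 0.3 0. ] -0.10191613324222223 [-0.    0.74 -0.23  2.05  0.41  0.39  1.52]
tip top px [243.3 259. ] scene [309.4 195.1]
```

View pics/l2s.png

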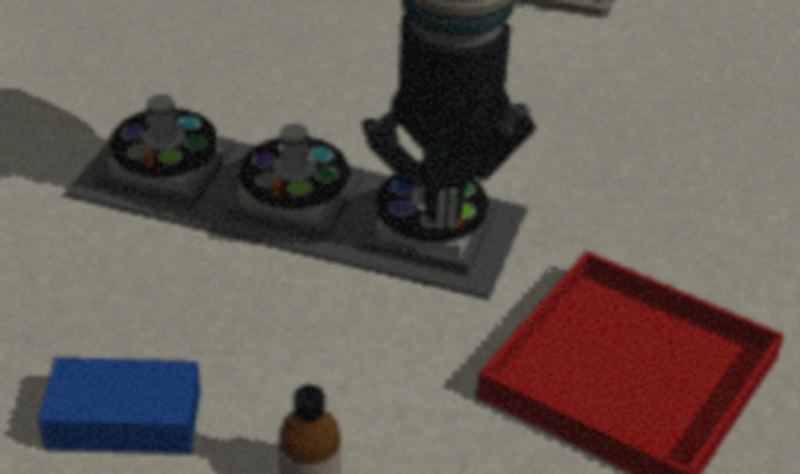

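Run:
```python
from cell import ctrl
from h import *
from plan import A
p=ctrl.get_image("scene")
cv2.imwrite("pics/l3.png",cv2.resize(p["image"][160:230,270:350],(800,700)[::1],interpolation=cv2.INTER_CUBIC)[:550,:,::-1])
print(p["image"][190:200,311:320].tolist()[3:7])
for z in (40,45,50):
    w=ray_z(p,(315.3,195.0),z); d=w-np.array(A); print(z,w,np.hypot(*d),np.arctan2(d[1],d[0]))
```

```text
[[[46, 46, 48], [54, 57, 56], [50, 51, 46], [37, 32, 29], [49, 36, 16], [71, 46, 25], [61, 56, 41], [47, 52, 38], [29, 36, 29]], [[44, 45, 45], [55, 58, 56], [54, 50, 47], [50, 34, 21], [72, 41, 14], [75, 44, 20], [48, 35, 26], [18, 15, 10], [10, 16, 20]], [[45, 46, 46], [52, 53, 52], [55, 47, 40], [63, 40, 22], [81, 46, 22], [62, 34, 13], [34, 26, 17], [23, 24, 24], [21, 26, 26]], [[39, 41, 42], [45, 44, 46], [45, 39, 34], [62, 39, 23], [72, 38, 12], [56, 33, 19], [27, 19, 14], [22, 19, 21], [27, 22, 24]]]
40 [496.91496252  61.23208977] 36.98591277522457 0.9026153130524692
45 [502.87589345  62.58029635] 41.91395505867045 0.8107808247454708
50 [508.83682438  63.92850292] 47.120083091918936 0.7387362553341865
```

View pics/l3.png

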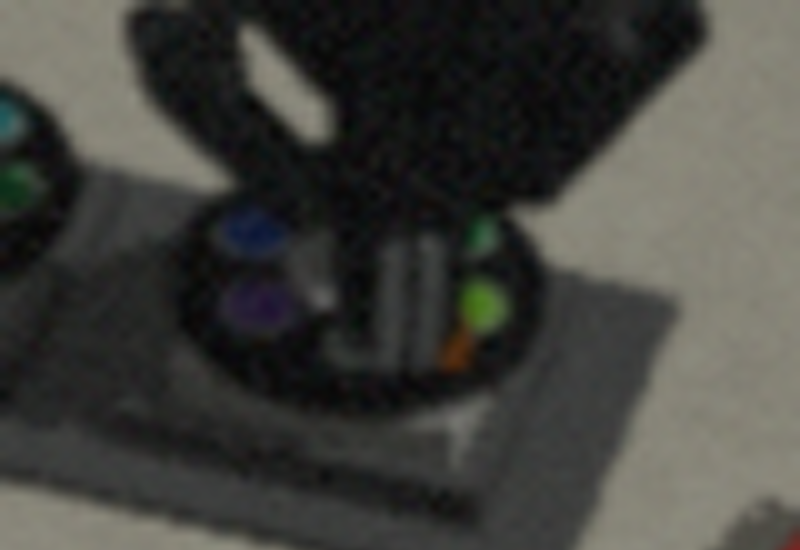

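Run:
```python
from plan import *
cmd=after((493.4,1.9,110,0.565),[3.58,6.8,3.36,-1.51]); print(cmd)
ph=np.arange(0.65,1.11,0.15)
for r in rows(cmd,arc(A,ph,36,42,ph+1.57)): print([float(v) for v in r])
```

```text
(np.float64(505.6), np.float64(49.4), 42.0, 2.075)
[0.54, 0.0, 0.04, -0.15, 0.0]
[1.07, 0.0, 0.15, -0.29, 0.0]
[1.57, 0.0, 0.35, -0.44, 0.0]
[2.04, 0.0, 0.62, -0.59, 0.0]
```

>>> apply_moves([
  [0.54,0,0.04,-0.15,0],
  [1.07,0,0.15,-0.29,0],
  [1.57,0,0.35,-0.44,0],
])

```text
clock: 5.12
eef_pos: [495.9, 61.3, 43.4]
tool_rot: [-1.571, 0.003, 2.516]
force: [-0.3, 0.1, 3.3]
width: 0.4
```

Run:
```python
from cell import ctrl
from h import *
print(ctrl.read_state()["force"])
for i in range(2):
  p=ctrl.get_image("scene")
  cv2.imwrite(f"pics/l4{i}.png",cv2.resize(p["image"][160:215,270:350],(800,550),interpolation=cv2.INTER_CUBIC)[:,:,::-1])
  print(ctrl.read_state()["force"], ctrl.read_state()["tau"])
```

```text
[-0.25115571  0.07594754  3.25360034]
[-0.94791586 -0.7276228   4.26962644] [ 5.76770604e-01 -4.76875377e+01 -3.00379492e+00 -8.37869972e+00
  1.43231931e-01 -2.89167669e-01  4.05251677e-02]
[-1.20451403  0.35785702  4.64145368] [ -0.1547618  -47.42729902  -3.75622809  -7.30288625   0.2265017
  -0.10833725   0.475299  ]
```

View pics/l41.png

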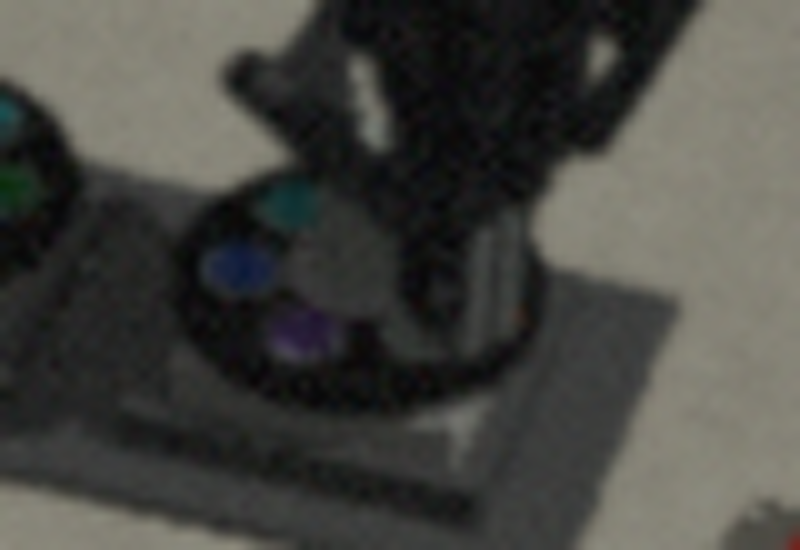

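>>> apply_moves([
  [0,-0.3,0,0,0],
  [0,-0.3,0,0,0],
])

```text
clock: 5.48
eef_pos: [495.3, 61.3, 45.6]
tool_rot: [-1.571, 0.001, 2.512]
force: [-0.5, 0.5, 0.5]
width: -0.0
```

Run:
```python
from cell import ctrl
from h import *
print(ctrl.read_state()["force"])
for i in range(2):
  p=ctrl.get_image("scene")
  cv2.imwrite(f"pics/l5{i}.png",cv2.resize(p["image"][160:215,270:350],(800,550),interpolation=cv2.INTER_CUBIC)[:,:,::-1])
  s=ctrl.read_state(); print(s["force"],s["eef_pos"])
```

```text
[-0.5122714   0.49290952  0.48537504]
[-0.51618008 -0.70490533 -0.19970351] [495.1544837   61.3937882   45.44162312]
[ 0.06828355 -0.83217307  0.095427  ] [494.98144549  61.43105627  45.30609228]
```

View pics/l51.png

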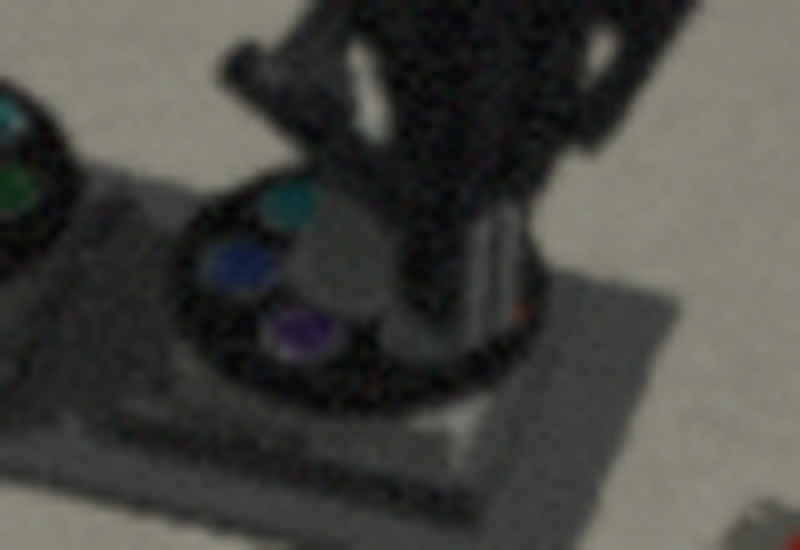

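Run:
```python
from plan import *
cmd=after((505.6,49.4,42,2.075),[1.57,-0.3,.35,-.44]); print(cmd)
ph=np.array([1.15,1.4,1.7,2.0])
for r in rows(cmd,arc(A,ph,36,45,np.minimum(ph+1.57,2.7))): print([float(v) for v in r])
```

```text
(np.float64(495.0), np.float64(61.5), 45.0, 2.515)
[0.72, 0.0, 0.08, -0.19, 0.0]
[1.57, 0.0, 0.37, -0.19, 0.0]
[2.45, 0.0, 0.98, -0.19, 0.0]
[3.12, 0.0, 1.83, -0.19, 0.0]
```

>>> apply_moves([
  [0.72,0,0.08,-0.18,0],
  [1.57,0,0.37,-0.18,0],
])

```text
clock: 5.82
eef_pos: [479.7, 67.9, 45.1]
tool_rot: [-1.571, -0.0, 2.692]
force: [0.2, 0.1, 0.7]
width: -0.1
```

Run:
```python
from cell import ctrl
from h import *
print(ctrl.read_state()["force"])
for i in range(3):
  p=ctrl.get_image("scene")
  cv2.imwrite(f"pics/l6{i}.png",cv2.resize(p["image"][160:215,270:350],(800,550),interpolation=cv2.INTER_CUBIC)[:,:,::-1])
  s=ctrl.read_state(); print(s["force"],s["eef_pos"])
```

```text
[0.21895094 0.10963683 0.70689592]
[-1.16080899  0.29265048  0.45694513] [477.91168262  68.19910044  45.08009899]
[ 0.22117788  1.38481662 -0.35646629] [478.56762272  67.99050447  45.15456665]
[0.74456417 0.07848325 0.27161967] [479.39777571  67.87108228  45.23266691]
```

View pics/l62.png

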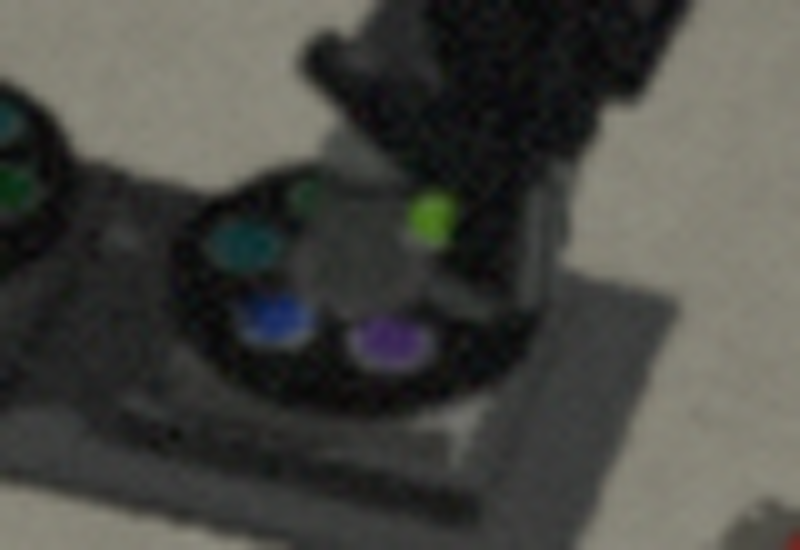

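Run:
```python
import cv2,numpy as np
cv2.imwrite("pics/l6c.png",np.hstack([cv2.resize(cv2.imread(f"pics/l6{i}.png")[100:450,150:600],(400,311)) for i in (0,2)]))
from plan import *
cmd=after((495.0,61.5,45,2.515),[1.57,0,.37,-.18]); print(cmd)
ph=np.array([1.75,2.2,2.65,3.0])
for r in rows(cmd,arc(A,ph,37,45,np.minimum(ph+1.57,2.75))): print([float(v) for v in r])
```

```text
(np.float64(480.1), np.float64(67.7), 45, 2.695)
[1.18, 0.0, 0.47, -0.06, 0.0]
[2.27, 0.0, 1.71, -0.06, 0.0]
[2.71, 0.0, 3.3, -0.06, 0.0]
[2.55, 0.0, 4.58, -0.06, 0.0]
```

View pics/l6c.png

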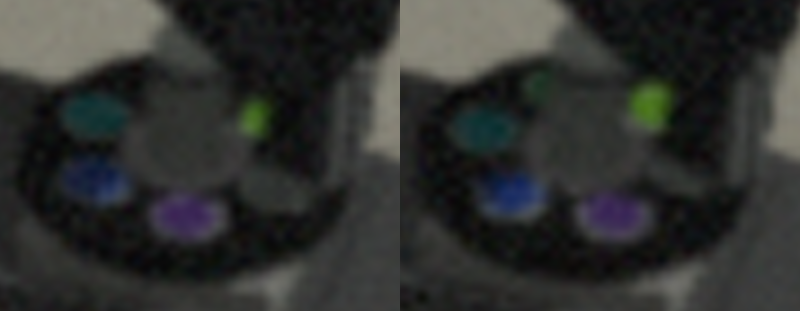

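>>> apply_moves([
  [1.18,0,0.47,-0.05,0],
  [2.0,0,1.2,-0.05,0],
  [1.4,-1,0.7,-0.05,0],
  [1.4,-5,0.7,-0.05,0],
])

```text
clock: 6.48
eef_pos: [462.6, 67.2, 94.5]
tool_rot: [-1.568, -0.003, 2.745]
force: [0.7, 0.2, -0.4]
width: -0.1
```

```bash
python3 look.py l7;sleep 0
python3 - <<'E'
from plan import *
cmd=after((480.1,67.7,45,2.695),[1.4,-5,.7,-.05]); print(cmd)
# B: ccw too, start phi -1.0
t=arc(B,[-0.9],36,95,[0.67])
for r in rows(cmd,t): print([float(v) for v in r],t)
E
```

```text
top orange [371.8, 259.4] 19 [ 506.9 -192.6]
6.575 [465.6  67.9  97.8] [-1.574  0.004  2.744] [ 0.6 -0.6  0.2] -0.11253450871937222 [ 0.11  0.64 -0.46  2.12  0.58  0.5   1.95]
tip top px [231.4 281.1] scene [323.5 167.1]
(np.float64(464.4), np.float64(67.4), 95, 2.745)
[-9.72, 0.0, 15.22, 2.08, 0.0] [(np.float64(495.2779588577439), np.float64(-110.4997687465894), 95, 0.67)]
```

View pics/l7s.png

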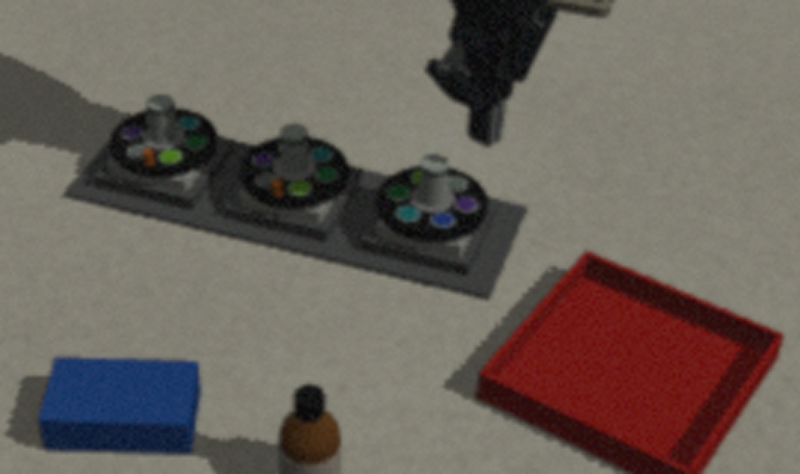

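>>> apply_moves([
  [-9.7,0,15.2,2.08,0],
  [-9.7,0,15.2,2.08,0],
  [-9.7,0,15.2,2.08,0],
  [-9.7,0,15.2,2.08,0],
  [-9.7,0,15.2,2.08,0],
  [-9.7,0,15.2,2.08,0],
  [-9.7,0,15.2,2.08,0],
  [-9.7,0,15.2,2.08,0],
  [-9.7,0,15.2,2.08,0],
  [-9.7,0,15.2,2.08,0],
  [-9.7,0,15.2,2.08,0],
  [-9.7,0,15.2,2.08,0],
  [-9.7,4.7,15.2,2.08,0],
  [-9.7,5,15.2,2.08,0],
])

```text
clock: 8.32
eef_pos: [492.3, -109.7, 43.0]
tool_rot: [-1.566, 0.004, 0.667]
force: [-0.2, -0.2, 0.1]
width: -0.3
```

```bash
python3 look.py l8
python3 - <<'E'
from plan import *
cmd=after((464.4,67.4,95,2.745),[-9.7,5,15.2,2.08]); print(cmd)
ph=np.arange(-0.75,1.1,0.15)
for f,r in zip(ph,rows(cmd,arc(B,ph,36,45,ph+1.57))): print(f.round(2),[float(v) for v in r])
E
```

```text
top orange [312.9, 257.7] 14 [509.5 -81.4]
top orange [264.8, 290.2] 17 [448.4   8.8]
8.425 [ 494.4 -110.2   45.2] [-1.57e+00  1.00e-03  6.66e-01] [ 0.2 -0.9  0.5] 0.2147629111165469 [ 0.14  0.73  0.04  2.06 -0.07  0.36  0.9 ]
tip top px [327.9 265.9] scene [245.  177.2]
(np.float64(495.2), np.float64(-110.3), 45, 0.665)
-0.75 [0.53, 0.0, 0.02, -0.16, 0.0]
-0.6 [1.06, 0.0, 0.15, -0.31, 0.0]
-0.45 [1.56, 0.0, 0.35, -0.46, 0.0]
-0.3 [2.02, 0.0, 0.62, -0.6, 0.0]
-0.15 [2.44, 0.0, 0.96, -0.76, 0.0]
0.0 [2.81, 0.0, 1.36, -0.91, 0.0]
0.15 [3.11, 0.0, 1.81, -1.06, 0.0]
0.3 [3.34, 0.0, 2.29, -1.21, 0.0]
0.45 [3.49, 0.0, 2.81, -1.36, 0.0]
0.6 [3.57, 0.0, 3.35, -1.5, 0.0]
0.75 [3.56, 0.0, 3.89, -1.66, 0.0]
0.9 [3.47, 0.0, 4.42, -1.81, 0.0]
1.05 [3.31, 0.0, 4.93, -1.96, 0.0]
```

View pics/l8s.png

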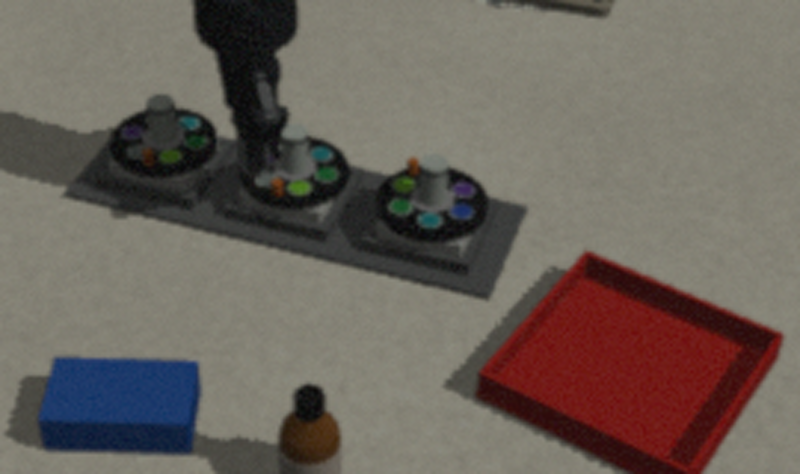

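View pics/l8t.png

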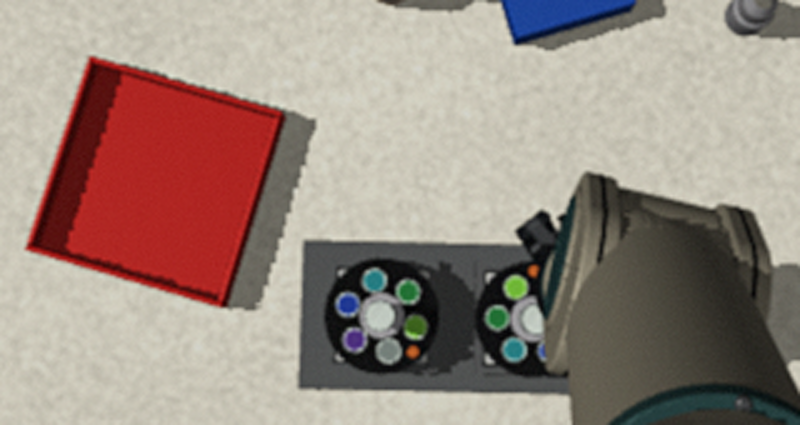

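>>> apply_moves([
  [0.53,0,0.02,-0.16,0],
  [1.06,0,0.15,-0.31,0],
  [1.56,0,0.35,-0.46,0],
  [2.02,0,0.62,-0.6,0],
  [2.44,0,0.96,-0.76,0],
  [2.81,0,1.36,-0.91,0],
  [3.11,0,1.81,-1.06,0],
  [3.34,0,2.29,-1.21,0],
  [3.49,0,2.81,-1.36,0],
])

```text
clock: 9.55
eef_pos: [506.3, -67.1, 47.1]
tool_rot: [-1.573, 0.003, 2.03]
force: [0.1, 0.0, -0.2]
width: 0.3
```

```bash
cat > two.py <<'E'
import sys
from cell import ctrl
from h import *
n=sys.argv[1]; x,y=int(sys.argv[2]),int(sys.argv[3]); im=[]
print(ctrl.read_state()["force"].round(1))
for i in range(3):
  p=ctrl.get_image("scene"); s=ctrl.read_state(); print(s["clock"],s["force"].round(1),s["eef_pos"].round(1))
  if i!=1: im.append(cv2.resize(p["image"][y:y+45,x:x+55],(400,327),interpolation=cv2.INTER_CUBIC))
cv2.imwrite(f"pics/{n}.png",np.hstack(im)[:,:,::-1])
E
python3 two.py b1 230 160
```

```text
[ 0.1  0.  -0.2]
9.6 [-0.6  0.9 -0.9] [505.9 -66.3  47. ]
9.65 [ 0.2 -0.5  1.1] [505.9 -66.5  46.9]
9.7 [-0.4  1.3 -0.9] [505.9 -66.9  46.6]
```

View pics/b1.png

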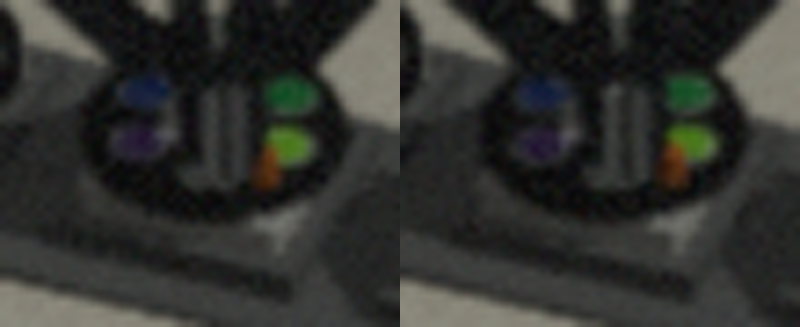

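Run:
```python
from plan import *
cmd=after((495.2,-110.3,45,.665),[3.49,0,2.81,-1.36]); print(cmd)
ph=np.array([0.65,.95,1.3,1.65,2.0,1.8]); yw=[2.2,2.38,2.55,2.7,2.75,2.75]
for f,r in zip(ph,rows(cmd,arc(B,ph,37,45,yw))): print(f.round(2),[float(v) for v in r])
```

```text
(np.float64(505.3), np.float64(-66.7), 45, 2.025)
0.65 [0.74, 0.0, -0.03, -0.18, 0.0]
0.95 [1.78, 0.0, 0.34, -0.35, 0.0]
1.3 [2.79, 0.0, 1.14, -0.52, 0.0]
1.65 [3.46, 0.0, 2.24, -0.68, 0.0]
2.0 [3.72, 0.0, 3.5, -0.73, 0.0]
1.8 [3.63, 0.0, 2.77, -0.73, 0.0]
```

>>> apply_moves([
  [0.74,0,-0.03,-0.18,0],
  [1.78,0,0.34,-0.35,0],
  [2.79,0,1.14,-0.52,0],
  [3.46,0,2.24,-0.68,0],
  [3.72,0,3.5,-0.73,0],
  [3.63,-1.5,2.77,-0.73,0],
  [3.63,-5,2.77,-0.73,0],
])

```text
clock: 10.58
eef_pos: [463.9, -46.5, 95.3]
tool_rot: [-1.57, -0.002, 2.752]
force: [0.8, -0.0, 1.1]
width: 0.0
```

```bash
python3 look.py l9
python3 - <<'E'
from plan import *
cmd=after((505.3,-66.7,45,2.025),[3.63,-5,2.77,-.73]); print(cmd)
# C: cw, finger starts at phi 0.127+0.9
ph=1.0; t=arc(C,[ph],36,95,[ph+1.57])
for r in rows(cmd,t): print([float(v) for v in r],t)
E
```

```text
10.675 [466.3 -46.5  97.9] [-1.572  0.005  2.751] [ 0.7 -0.4  0. ] 0.13085643071071448 [ 0.39  0.64 -0.51  2.13  0.64  0.52  2.15]
tip top px [295.6 281. ] scene [274.7 157.3]
(np.float64(464.5), np.float64(-46.2), 95, 2.755)
[-6.98, 0.0, 10.2, 0.18, 0.0] [(np.float64(490.65088301125303), np.float64(-167.00704454691572), 95, 2.5700000000000003)]
```

View pics/l9s.png

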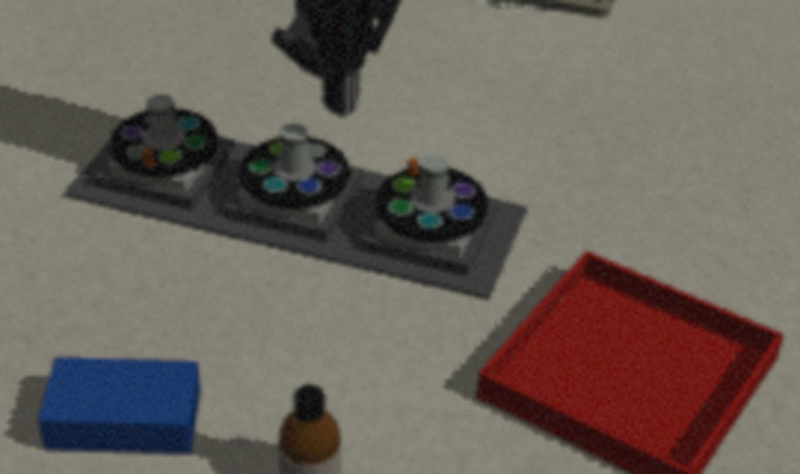

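>>> apply_moves([
  [-7,0,10.2,0.18,0],
  [-7,0,10.2,0.18,0],
  [-7,0,10.2,0.18,0],
  [-7,3,10.2,0.18,0],
  [-7,5,10.2,0.18,0],
  [-7,5,10.2,0.18,0],
])

```text
clock: 11.42
eef_pos: [489.2, -166.2, 44.0]
tool_rot: [-1.569, -0.003, 2.574]
force: [-1.0, 0.0, 0.7]
width: -0.1
```

```bash
python3 look.py l10
python3 - <<'E'
from plan import *
cmd=after((464.5,-46.2,95,2.755),[-7,5,10.2,.18]); print(cmd)
ph=np.append(np.arange(.85,-1,-0.15),-1.06)
for f,r in zip(ph,rows(cmd,arc(C,ph,36,45,ph+1.57))): print(f.round(2),[float(v) for v in r])
E
```

```text
top orange [325.0, 262.5] 16 [ 500.6 -104.2]
top orange [264.9, 290.3] 16 [448.2   8.6]
11.525 [ 490.7 -166.4   45.5] [-1.571 -0.     2.575] [0.3 0.4 0.4] 0.07094591092605522 [ 0.55  0.77 -0.43  2.02  0.66  0.49  2.21]
tip top px [357.7 268. ] scene [223.5 171.3]
(np.float64(490.9), np.float64(-167.1), 45, 2.575)
0.85 [-0.51, 0.0, 0.05, 0.16, 0.0]
0.7 [-1.04, 0.0, 0.17, 0.31, 0.0]
0.55 [-1.54, 0.0, 0.37, 0.46, 0.0]
0.4 [-2.0, 0.0, 0.64, 0.61, 0.0]
0.25 [-2.42, 0.0, 0.98, 0.76, 0.0]
0.1 [-2.79, 0.0, 1.38, 0.91, 0.0]
-0.05 [-3.09, 0.0, 1.83, 1.06, 0.0]
-0.2 [-3.32, 0.0, 2.32, 1.21, 0.0]
-0.35 [-3.47, 0.0, 2.83, 1.36, 0.0]
-0.5 [-3.55, 0.0, 3.37, 1.51, 0.0]
-0.65 [-3.55, 0.0, 3.91, 1.66, 0.0]
-0.8 [-3.46, 0.0, 4.44, 1.81, 0.0]
-0.95 [-3.3, 0.0, 4.95, 1.96, 0.0]
-1.06 [-3.13, 0.0, 5.31, 2.07, 0.0]
```

View pics/l10s.png

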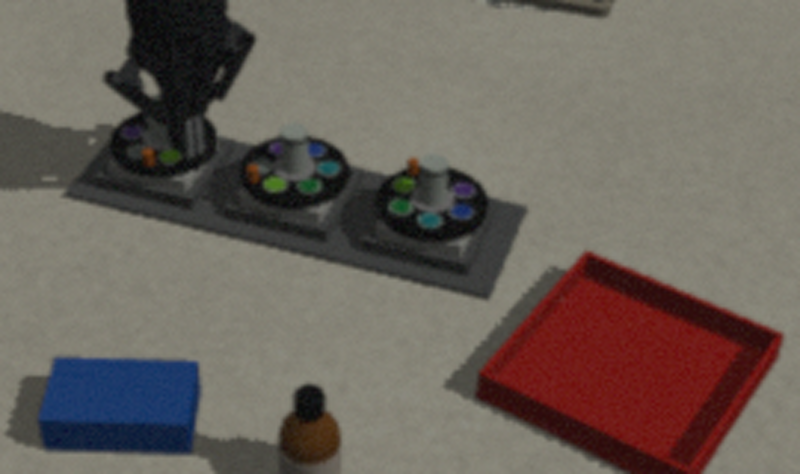

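View pics/l10t.png

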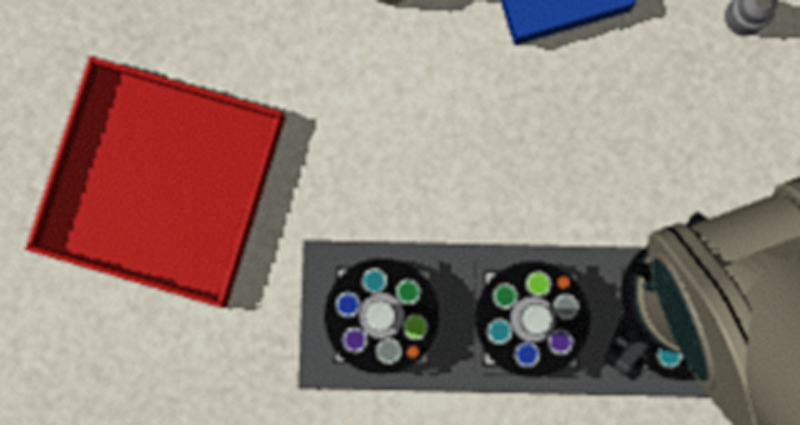

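>>> apply_moves([
  [-0.51,0,0.05,0.16,0],
  [-1.04,0,0.17,0.31,0],
  [-1.54,0,0.37,0.46,0],
  [-2.0,0,0.64,0.61,0],
  [-2.42,0,0.98,0.76,0],
  [-2.79,0,1.38,0.91,0],
  [-3.09,0,1.83,1.06,0],
  [-3.32,0,2.32,1.21,0],
  [-3.47,0,2.83,1.36,0],
])

```text
clock: 12.65
eef_pos: [506.9, -208.4, 46.6]
tool_rot: [-1.575, -0.002, 1.211]
force: [2.1, 2.7, -1.1]
width: 0.0
```

```bash
python3 two.py c1 190 145
```

```text
[ 2.1  2.7 -1.1]
12.7 [ 2.5  1.7 -0.6] [ 506.4 -209.3   46.5]
12.75 [ 2.1  0.1 -0.6] [ 506.4 -209.1   46.5]
12.8 [1.9 0.3 1. ] [ 506.  -209.    46.3]
```

View pics/c1.png

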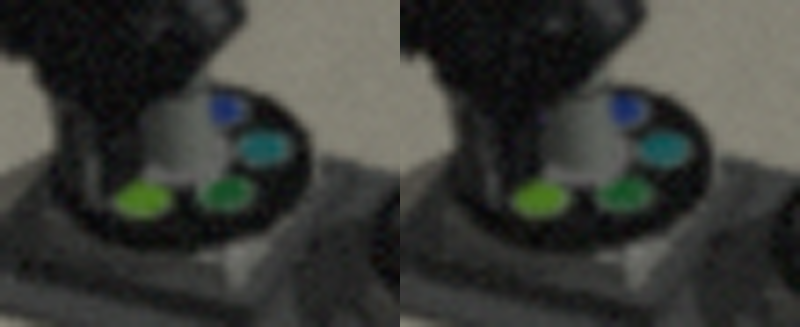

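Run:
```python
from plan import *
cmd=after((490.9,-167.1,45,2.575),[-3.47,0,2.83,1.36]); print(cmd)
ph=np.array([-.5,-.65,-.8,-.95,-1.06,-1.1,-1.0])
for f,r in zip(ph,rows(cmd,arc(C,ph,36,45,ph+1.57))): print(f.round(2),[float(v) for v in r])
```

```text
(np.float64(505.0), np.float64(-209.6), 45, 1.215)
-0.5 [-0.54, 0.0, 0.03, 0.15, 0.0]
-0.65 [-1.07, 0.0, 0.15, 0.3, 0.0]
-0.8 [-1.57, 0.0, 0.35, 0.45, 0.0]
-0.95 [-2.04, 0.0, 0.61, 0.6, 0.0]
-1.06 [-2.36, 0.0, 0.85, 0.7, 0.0]
-1.1 [-2.46, 0.0, 0.95, 0.75, 0.0]
-1.0 [-2.19, 0.0, 0.72, 0.64, 0.0]
```

>>> apply_moves([
  [-0.54,0,0.03,0.15,0],
  [-1.07,0,0.15,0.3,0],
  [-1.57,0,0.35,0.45,0],
  [-2.04,0,0.61,0.6,0],
  [-2.36,0,0.85,0.7,0],
  [-2.41,0,0.9,0.72,0],
])

```text
clock: 13.55
eef_pos: [489.7, -228.9, 46.1]
tool_rot: [-1.573, -0.003, 0.497]
force: [3.8, -0.7, 1.7]
width: -0.1
```

```bash
python3 two.py c2 190 145
```

```text
[ 3.8 -0.7  1.7]
13.6 [2.8 0.4 2.3] [ 489.6 -229.    46. ]
13.65 [3.8 1.1 2. ] [ 489.4 -228.8   45.9]
13.7 [3.6 0.2 1.8] [ 489.2 -228.7   45.8]
```

View pics/c2.png

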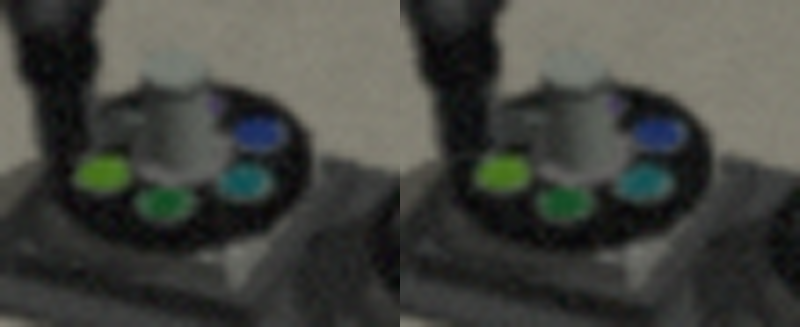

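Run:
```python
from plan import *
cmd=after((505.0,-209.6,45,1.215),[-2.41,0,.9,.72]); print(cmd)
t=[(494.5,-225.5,45,.495),(494.5,-225.5,120,.495),(480,-120,170,.495),(480,20,170,.495)]
for r in rows(cmd,t): print([float(v) for v in r])
```

```text
(np.float64(488.2), np.float64(-229.1), 45, 0.495)
[0.73, 0.0, 0.02, 0.0, 0.0]
[0.73, -7.5, 0.02, 0.0, 0.0]
[4.46, -12.5, 9.99, 0.0, 0.0]
[11.11, -12.5, 22.31, 0.0, 0.0]
```

>>> apply_moves([
  [0.7,0,0,0,0],
  [0.7,-4,0,0,0],
  [0.7,-7.5,0,0,0],
  [4.5,-12.5,10,0,5],
  [11.1,-12.5,22.3,0,5],
  [11.1,-12.5,22.3,0,5],
  [11.1,-12.5,22.3,0,5],
])

```text
clock: 14.58
eef_pos: [478.4, 18.4, 169.7]
tool_rot: [-1.57, 0.003, 0.496]
force: [0.9, 0.2, -0.6]
width: 50.1
```

```bash
python3 look.py l11
```

```text
top orange [311.0, 258.0] 21 [508.9 -77.8]
14.675 [478.5  25.4 169.9] [-1.566  0.     0.509] [-0.2 -0.8  0.3] 50.09534719069627 [-0.19  0.48  0.11  2.05 -0.1   0.62  0.5 ]
tip top px [254.  273.9] scene [304.9 138.9]
```

View pics/l11s.png

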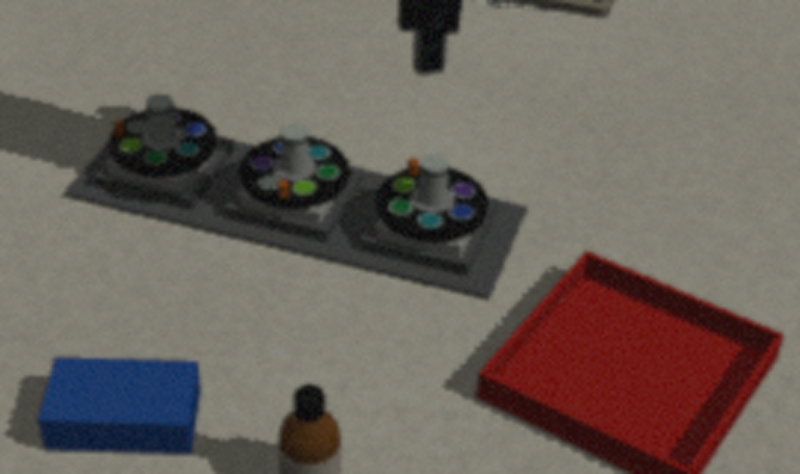

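View pics/l11t.png

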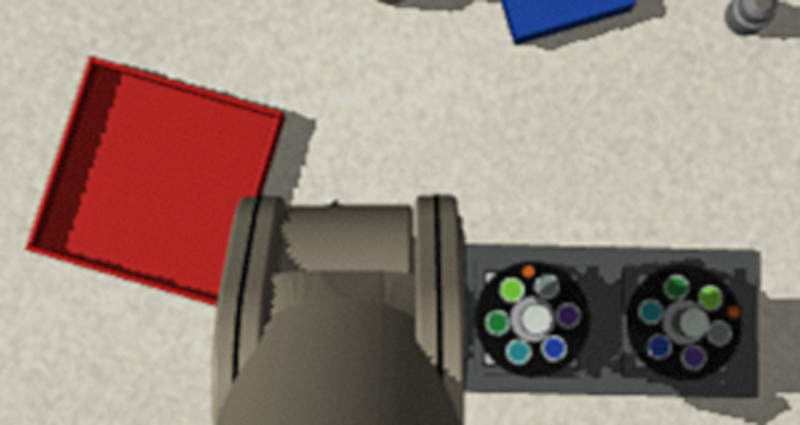

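Run:
```python
from cell import ctrl
from h import *
t=ctrl.get_image("top");p=ctrl.get_image("scene")
print(orange(t,(0,130,60),(16,255,255)))
for u in [x for x,n in orange(t,(0,130,60),(16,255,255)) if x[0]>300]:
    for z in(50,52):
        w=ray_z(t,u,z); print(u,z,w, [(float(np.hypot(*(w-c))),float(np.arctan2(*(w-c)[::-1]))) for c in np.array([(472.9,-82.3),(471.2,-197.3)])])
```

```text
[([251.1, 139.1], 105), ([162.2, 222.1], 6444), ([310.8, 258.1], 23), ([393.0, 274.5], 16)]
[310.8, 258.1] 50 [508.67790469 -77.43691902] [(36.10689713169664, 0.13509621712841707), (125.58563422138197, 1.2677541953284952)]
[310.8, 258.1] 52 [508.61497193 -77.28309636] [(36.06561440292079, 0.1395574680636112), (125.71371160042213, 1.2685971396199671)]
[393.0, 274.5] 50 [ 478.90458849 -231.98460308] [(149.8049915115664, -1.5307028863639216), (35.53002075022194, -1.3522125831998264)]
[393.0, 274.5] 52 [ 478.90271409 -231.51383797] [(149.33453056489935, -1.5305890704572966), (35.07019408548983, -1.3493539028825097)]
```

Run:
```python
from plan import *
cmd=after((488.2,-229.1,45,.495),[11.1,-12.5,22.3,0]); print(cmd)
t=arc(C,[-0.8],36,100,[.77])+arc(C,[-0.8],36,45,[.77])
for r in rows(cmd,t): print([float(v) for v in r])
cmd=after(cmd,rows(cmd,t)[1]); print(cmd)
ph=np.array([-.9,-1.0,-1.1,-1.2,-1.24,-1.0])
for r in rows(cmd,arc(C,ph,36,45,ph+1.57)): print([float(v) for v in r])
```

```text
(np.float64(479.9), np.float64(19.9), 170.0, 0.495)
[-10.1, 7.0, -22.16, -0.28, 0.0]
[-10.1, 12.5, -22.16, -0.28, 0.0]
(np.float64(496.3), np.float64(-223.1), 45.0, 0.775)
[-0.36, 0.0, 0.02, 0.1, 0.0]
[-0.72, 0.0, 0.07, 0.2, 0.0]
[-1.07, 0.0, 0.16, 0.31, 0.0]
[-1.4, 0.0, 0.29, 0.4, 0.0]
[-1.53, 0.0, 0.35, 0.44, 0.0]
[-0.72, 0.0, 0.07, 0.2, 0.0]
```

>>> apply_moves([
  [-10.1,6,-22.1,-0.28,0],
  [-10.1,6,-22.1,-0.28,0],
  [-10.1,6,-22.1,-0.28,0],
  [-10.1,6,-22.1,-0.28,0],
  [-10.1,7,-22.1,-0.28,0],
  [-10.1,10,-22.1,-0.28,0],
  [-10.1,12.5,-22.1,-0.28,0],
  [-10.1,12.5,-22.1,-0.28,0],
])

```text
clock: 15.78
eef_pos: [494.2, -226.4, 43.4]
tool_rot: [-1.568, 0.002, 0.774]
force: [0.6, -0.4, 0.7]
width: 0.1
```

>>> apply_moves([
  [-0.36,0,0.02,0.1,0],
  [-0.72,0,0.07,0.2,0],
  [-1.07,0,0.16,0.31,0],
  [-1.4,0,0.29,0.4,0],
  [-1.53,0,0.35,0.44,0],
  [-1.53,0,0.35,0.44,0],
])

```text
clock: 16.52
eef_pos: [482.9, -233.6, 45.0]
tool_rot: [-1.57, -0.0, 0.336]
force: [2.6, 1.9, -2.4]
width: -0.2
```

Run:
```python
from cell import ctrl
from plan import *
s=ctrl.read_state();print(s["force"],s["eef_pos"])
d=s["eef_pos"][:2]-np.array(C);print(np.hypot(*d),np.arctan2(d[1],d[0]))
cmd=after((496.3,-223.1,45,.775),[-1.53,0,.35,.44]); print(cmd)
t=[(489,-228,45,.335),(489,-228,120,.335),(480,-50,150,.1)]
for r in rows(cmd,t): print([float(v) for v in r])
```

```text
[ 2.57174387  1.86045891 -2.35846697] [ 482.9051437  -233.58076339   44.95273147]
38.12222686243157 -1.258712473353362
(np.float64(482.9), np.float64(-231.3), 45, 0.335)
[0.68, 0.0, 0.11, 0.0, 0.0]
[0.68, -7.5, 0.11, 0.0, 0.0]
[5.69, -10.5, 17.22, 0.24, 0.0]
```

>>> apply_moves([
  [0.7,0,0.1,0,0],
  [0.7,-4,0.1,0,0],
  [0.7,-8,0.1,0,0],
  [5.7,-10.5,17.2,0.24,5],
  [5.7,-10.5,17.2,0.24,5],
  [5.7,-10.5,17.2,0.24,5],
  [5.7,-10.5,17.2,0.24,5],
])

```text
clock: 17.4
eef_pos: [479.5, -47.8, 150.2]
tool_rot: [-1.569, 0.001, 0.104]
force: [-0.1, -0.6, 0.1]
width: 50.1
```

```bash
python3 look.py l12;  python3 - <<'E'
from cell import ctrl
from h import *
t=ctrl.get_image("top")
for u in [x for x,n in orange(t,(0,130,60),(16,255,255)) if x[0]>300]:
        w=ray_z(t,u,50); d=w-np.array([471.2,-197.3]); print(u,w,np.hypot(*d),np.arctan2(d[1],d[0]))
E
```

```text
top orange [264.7, 290.1] 16 [448.6   9. ]
17.5 [479.8 -53.  150. ] [-1.572  0.     0.097] [ 0.2 -0.7 -1.2] 49.98117238777705 [-0.12  0.53  0.25  2.06 -0.23  0.58  0.39]
tip top px [300.9 273.4] scene [270.  140.4]
[393.9, 278.4] [ 471.64772365 -233.50756505] 36.210333098670375 -1.5584314844434084
```

View pics/l12t.png

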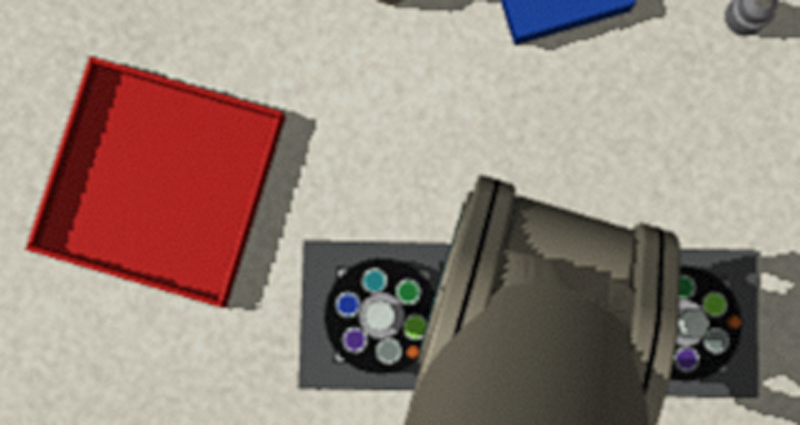

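Run:
```python
from cell import ctrl
from h import *
from plan import *
p=ctrl.get_image("scene")
cv2.imwrite("pics/p1.png",cv2.resize(p["image"][140:190,185:245],(720,600),interpolation=cv2.INTER_CUBIC)[:,:,::-1])
cmd=after((482.9,-231.3,45,.335),[5.7,-10.5,17.2,.24]); print(cmd)
t=[(471.2,-197.3,110,0),(471.2,-197.3,47,0)]
for r in rows(cmd,t): print([float(v) for v in r])
```

```text
(np.float64(480.2), np.float64(-50.1), 150.0, 0.095)
[-2.29, 4.0, -14.57, 0.1, 0.0]
[-2.29, 10.3, -14.57, 0.1, 0.0]
```

View pics/p1.png

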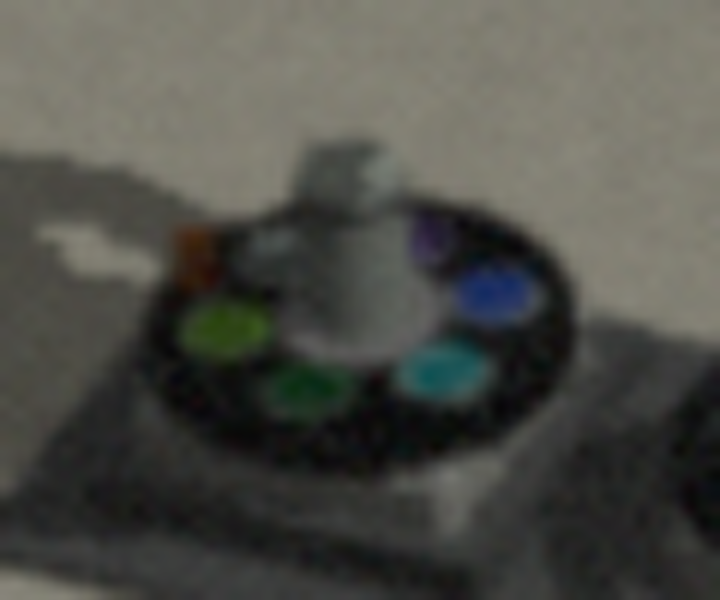

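>>> apply_moves([
  [-2.3,4,-14.6,0.1,5],
  [-2.3,4,-14.6,0.1,5],
  [-2.3,4,-14.6,0.1,5],
  [-2.3,4,-14.6,0.1,5],
  [-2.3,4,-14.6,0.1,5],
])

```text
clock: 18.23
eef_pos: [470.4, -200.6, 109.7]
tool_rot: [-1.57, 0.001, -0.006]
force: [0.9, 1.1, 0.9]
width: 50.2
```

>>> apply_moves([
  [0,3,0,0,5],
  [0,5.5,0,0,5],
  [0,6.3,0,0,5],
  [0,6.3,0,0,5],
])

```text
clock: 18.73
eef_pos: [470.9, -199.7, 46.9]
tool_rot: [-1.57, 0.0, -0.004]
force: [0.3, -0.2, 0.7]
width: 49.9
```

```bash
python3 look.py l13
```

```text
top orange [311.0, 258.1] 20 [508.7 -77.8]
top orange [264.8, 290.2] 17 [448.4   8.8]
18.825 [ 471.5 -200.3   47.6] [-1.571e+00 -1.000e-03 -4.000e-03] [ 0.2 -0.3  0.5] 49.7963597417623 [ 0.24  0.74  0.16  2.04 -0.3   0.38  0.63]
tip top px [376.  278.4] scene [213.7 163.3]
```

View pics/l13s.png

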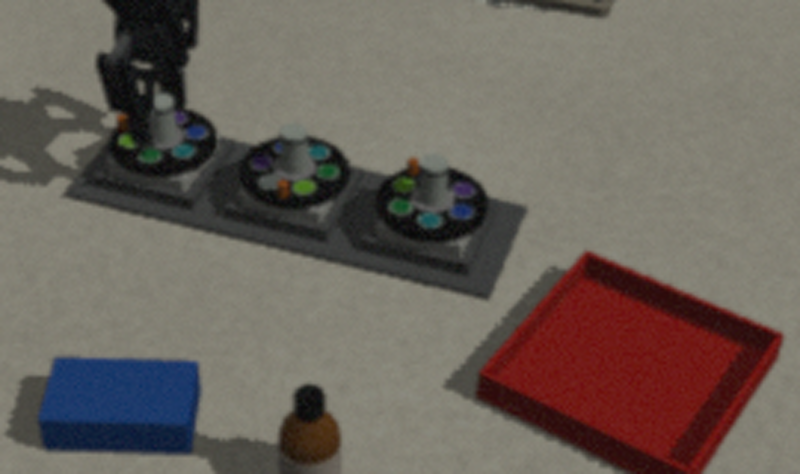

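>>> apply_moves([
  [0,0,0.25,0,5],
  [0,0,0.25,0,1.8],
  [0,0,0.25,0,1.8],
  [0,0,0.25,0,1.8],
  [0,0,0.25,0,1.8],
  [0,0,0.25,0,1.8],
  [0,0,0.25,0,1.8],
])

```text
clock: 19.7
eef_pos: [470.9, -197.7, 47.4]
tool_rot: [-1.571, -0.0, -0.005]
force: [-1.1, 1.2, 6.1]
width: 20.2
```

```bash
python3 look.py l14
```

```text
top orange [311.0, 258.0] 21 [508.9 -77.8]
top orange [264.8, 290.2] 17 [448.4   8.8]
19.8 [ 470.9 -197.8   47.4] [-1.571 -0.    -0.005] [-1.3  1.1  6.3] 20.190549493121576 [ 0.23  0.74  0.16  2.05 -0.3   0.38  0.63]
tip top px [374.6 278.7] scene [214.8 163.5]
```

View pics/l14s.png

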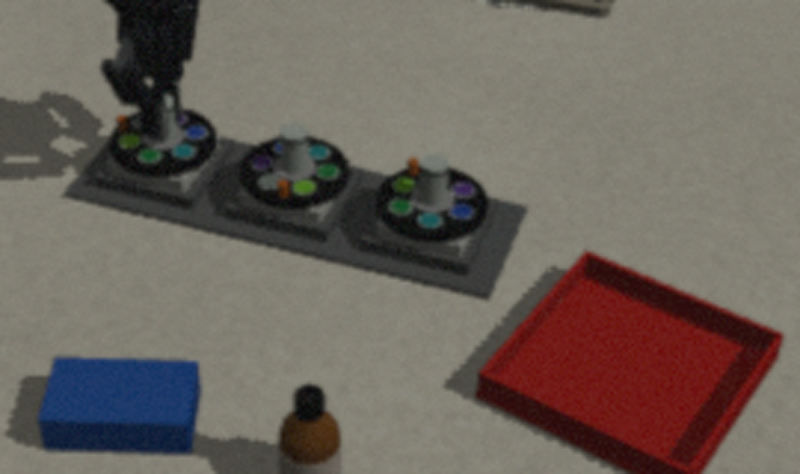

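>>> apply_moves([
  [0,-0.5,0,0,1.5],
  [0,-1.5,0,0,1.5],
  [0,-3,0,0,1.5],
  [0,-5,0,0,1.5],
  [0,-7,0,0,1.5],
  [0,-9,0,0,1.5],
  [0,-11,0,0,1.5],
  [0,-11,0,0,1.5],
])

```text
clock: 20.8
eef_pos: [471.7, -198.3, 158.6]
tool_rot: [-1.572, -0.003, -0.005]
force: [-0.4, -0.7, -6.1]
width: 20.3
```

```bash
python3 look.py l15
```

```text
top orange [311.0, 258.1] 20 [508.7 -77.8]
top orange [264.8, 290.2] 17 [448.4   8.8]
20.9 [ 470.4 -197.6  156.8] [-1.57   0.    -0.005] [-0.7  0.5 -5.6] 20.297422683337654 [ 0.16  0.55  0.26  1.98 -0.23  0.63  0.57]
tip top px [387.6 279.5] scene [211.1 123.9]
```

View pics/l15s.png

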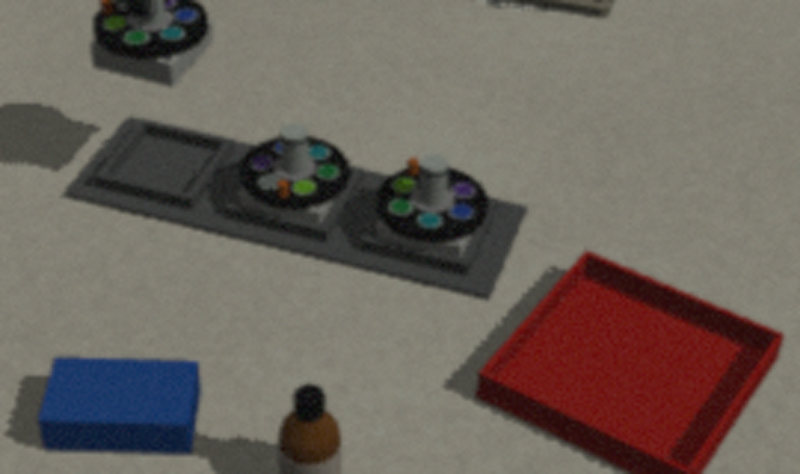

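>>> apply_moves([
  [0.4,0,1.5,0,1.5],
  [1.2,0,4.5,0.05,1.5],
  [2.2,0,8.5,0.1,1.5],
  [3.2,0,12.5,0.15,1.5],
  [4.2,0,16.5,0.2,1.5],
  [5.2,0,20.5,0.25,1.5],
  [6.2,0,24.5,0.27,1.5],
  [7.2,0,28.5,0.27,1.5],
  [8.2,0,32.5,0.27,1.5],
  [9.2,0,36.5,0.27,1.5],
  [10.0,0,39.5,0.27,1.5],
  [10.4,0,40.8,0.27,1.5],
  [10.4,0,40.8,0.27,1.5],
])

```text
clock: 22.52
eef_pos: [576.1, 210.4, 156.0]
tool_rot: [-1.572, 0.001, -0.273]
force: [-0.1, -0.8, -5.6]
width: 20.1
```

```bash
python3 look.py l16
python3 - <<'E'
from cell import ctrl
from h import *
t=ctrl.get_image("top");p=ctrl.get_image("scene")
for q in (t,p): print([(r["confidence"],np.round(r["location"])) for r in ctrl.mark_of(q,"unit_a")], [(r["confidence"],np.round(r["location"])) for r in ctrl.mark_of(q,"tray")])
for n,z in (("floor",5),("rim",26)):
  c,s=np.cos(-.285),np.sin(-.285)
  print(n,[proj(p,[577+80*(a*c-b*s),210+80*(a*s+b*c),z]).round(0).tolist() for a,b in((1,1),(1,-1),(-1,-1),(-1,1))])
E
```

```text
top orange [167.4, 220.3] 19 [578.5 194.8]
top orange [311.0, 258.0] 21 [508.9 -77.8]
top orange [264.8, 290.2] 17 [448.4   8.8]
22.625 [576.3 207.5 156.4] [-1.573e+00  1.000e-03 -2.770e-01] [-0.3 -0.2 -5.7] 20.707107953994278 [-0.64  0.7   0.4   1.71 -0.35  0.81 -0.35]
tip top px [147.3 215. ] scene [381.8 189. ]
[(0.73, array([470.,  34.,   4.])), (0.72, array([477., -83.,   7.])), (0.65, array([573., 206., 119.])), (0.28, array([450.,  12.,  51.])), (0.17, array([ 737., -110.,    1.]))] []
[(0.96, array([472., -82.,   5.])), (0.74, array([578., 210., 115.])), (0.71, array([570., 169., 160.])), (0.62, array([478.,  30.,   6.]))] []
floor [[391.0, 287.0], [320.0, 252.0], [356.0, 211.0], [423.0, 239.0]]
rim [[392.0, 280.0], [321.0, 245.0], [358.0, 204.0], [425.0, 232.0]]
```

View pics/l16s.png

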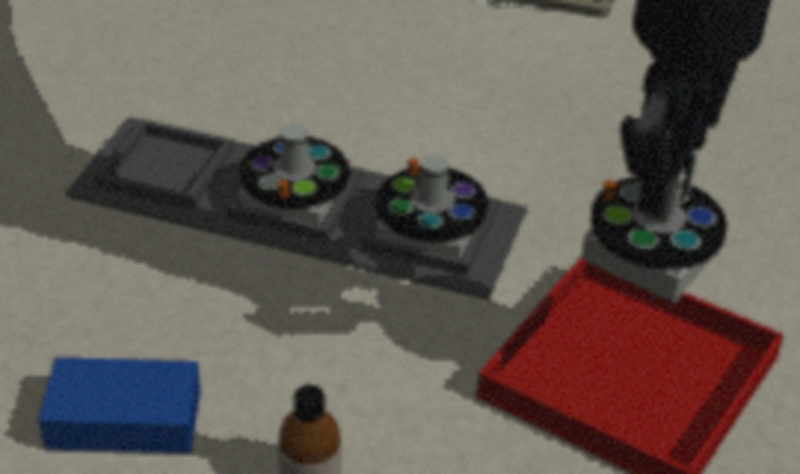

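View pics/l16t.png

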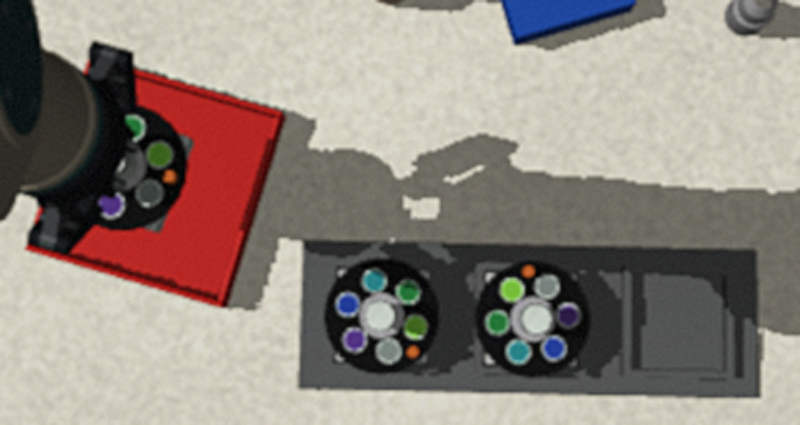

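>>> apply_moves([
  [0,1,0,0,1.5],
  [0,3.5,0,0,1.5],
  [0,6,0,0,1.5],
  [0,8.5,0,0,1.5],
  [0,9.8,0,0,1.5],
  [0,10.3,0,0,1.5],
  [0,10.5,0,0,1.5],
  [0,10.5,0,0,1.5],
  [0,10.5,0,0,1.5],
])

```text
clock: 24.05
eef_pos: [577.4, 209.7, 52.6]
tool_rot: [-1.57, -0.001, -0.275]
force: [0.0, -0.2, -5.2]
width: 20.5
```

```bash
python3 look.py l17
```

```text
top orange [177.6, 225.2] 16 [569.3 175.2]
top orange [311.0, 258.0] 21 [508.9 -77.8]
top orange [264.7, 290.3] 18 [448.2   9. ]
24.15 [577.3 209.7  52.4] [-1.57e+00 -1.00e-03 -2.75e-01] [-0.5 -0.5 -5.5] 19.900654557902858 [-0.59  0.84  0.32  1.76 -0.42  0.61 -0.29]
tip top px [159.2 220.8] scene [375.1 229.2]
```

View pics/l17s.png

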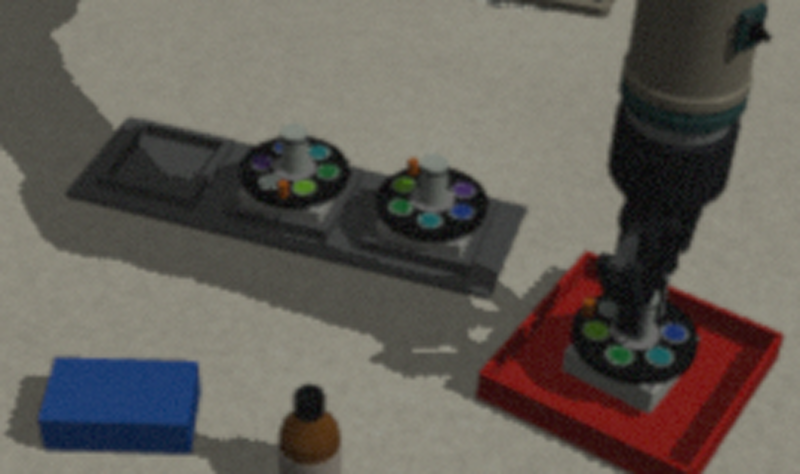

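Held 6 mm above the tray floor, force still −5.5 N. Lowering in small steps.

>>> apply_moves([
  [0,0.2,0,0,1.5],
  [0,0.4,0,0,1.5],
  [0,0.5,0,0,1.5],
  [0,0.55,0,0,1.5],
  [0,0.55,0,0,1.5],
])

```text
clock: 24.78
eef_pos: [576.7, 209.5, 46.5]
tool_rot: [-1.571, 0.0, -0.275]
force: [-1.6, 0.2, -2.6]
width: 20.2
```

>>> apply_moves([
  [0,0.05,0,0,1.5],
  [0,0.1,0,0,1.5],
  [0,0.1,0,0,1.5],
])

```text
clock: 25.15
eef_pos: [576.7, 209.6, 46.4]
tool_rot: [-1.57, 0.001, -0.275]
force: [-5.1, -0.9, 7.3]
width: 20.1
```

>>> apply_moves([
  [0,0.1,0,0,2.5],
  [0,0.1,0,0,3.5],
  [0,0.1,0,0,5],
  [0,0.1,0,0,5],
  [0,0.1,0,0,5],
  [0,0.1,0,0,5],
  [0,-3,0,0,5],
  [0,-7,0,0,5],
  [0,-12,0,0,5],
  [0,-12,0,0,5],
])

```text
clock: 26.4
eef_pos: [579.9, 210.1, 169.5]
tool_rot: [-1.566, -0.007, -0.275]
force: [0.9, -0.4, -0.8]
width: 50.0
```

```bash
python3 look.py l18
```

```text
top orange [178.5, 226.0] 16 [567.8 173.4]
top orange [311.0, 258.0] 21 [508.9 -77.8]
top orange [264.8, 290.2] 17 [448.4   8.8]
26.5 [576.8 209.8 165.7] [-1.57  -0.    -0.275] [ 0.4 -0.2 -0.3] 50.00309279965595 [-0.64  0.69  0.41  1.7  -0.35  0.83 -0.35]
tip top px [144.7 214.1] scene [383.7 185.6]
```

View pics/l18s.png

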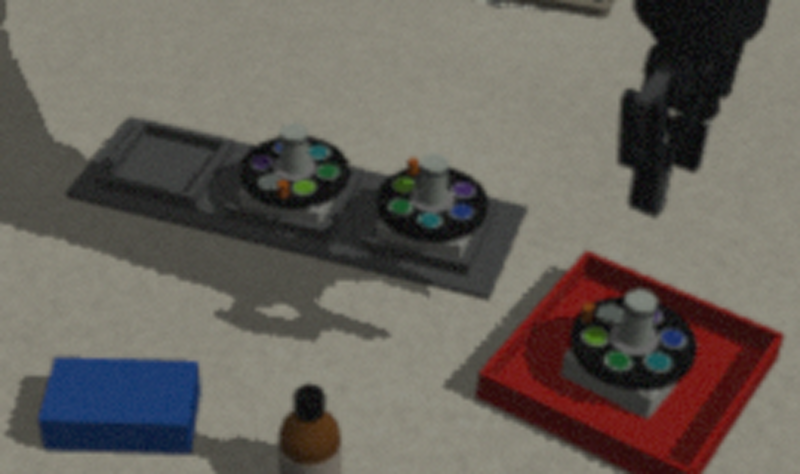

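View pics/l18t.png

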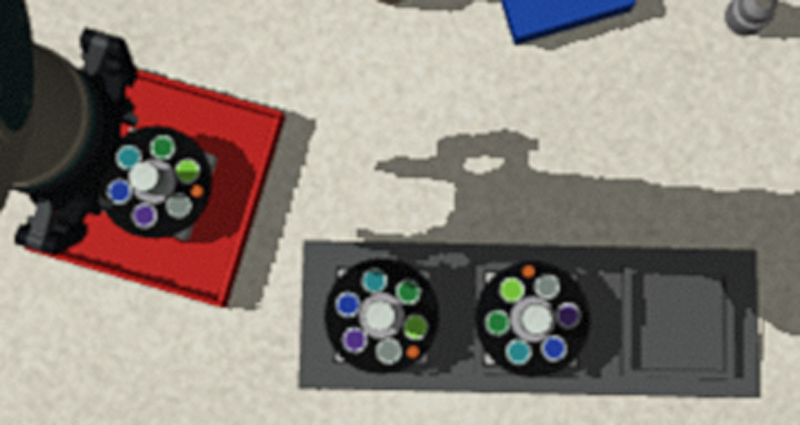

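>>> apply_moves([
  [0,0,0,0,5],
  [0,0,0,0,5],
  [0,0,0,0,5],
  [0,0,0,0,5],
])

```text
clock: 27.0
eef_pos: [576.8, 209.4, 165.0]
tool_rot: [-1.571, 0.0, -0.275]
force: [-0.6, -0.4, -0.0]
width: 50.1
```

Run:
```python
from cell import ctrl
print(ctrl.finish_job())
```

```text
the job is handed in; nothing more can be done
None
```

I tried all three wheels, and the unit that binds is now standing upright in the red tray. I handed the job in at 27 s on the robot's clock.

| Unit | Result | Turn measured from the pictures |
|---|---|---|
| Nearest the tray | Runs freely, coasted on | about 4.0 rad |
| Middle | Runs freely, coasted on | about 6.4 rad |
| Far end (y ≈ −197 mm) | Binds: 3–4 N push force, no coasting | about 1.68 rad (97°) |

- **Binding wheel:** my first push stopped at about 1.48 rad, just short of a quarter turn. I pushed it again before lifting the unit.
- **Placement:** I gripped the post with the jaws clear of the peg. I lowered the unit until its weight was on the tray floor (the force went from −5.5 N to +7 N), then let go.
- **Last pictures:** the unit was upright near the middle of the tray, and both good units were seated in the rack. I saw no change to the slide box, the bottle or the lens, but each was only partly in the last crops. I didn't measure their positions again.
- **Forces:** the highest I read was about 9 N.
- **Fingers on a wheel:** on the first wheel the fingertips rubbed the wheel's face at about 4 N, because the wheel stood about 2 mm higher than I expected. I raised the fingers 3 mm and finished the push.
- **Position drift:** my tracked position was about 2.5 mm off in y at the grasp. I corrected it before closing the gripper.

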